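# Release the parking brake of a welding carriage

## Task

Two welding carriages stand on the bench with their brake levers raised. Release the brake of the one with the red thumb button: press the red button on top of its lever's grip to free the catch and, keeping the button pressed, swing the lever all the way down to its stop, then let go. Leave the lever with the blue button where it is.

Things in the scene. Friction and masses are not known exactly. Their poses are not given: they have to be found in the camera images.
- red_lever (a joint): Brake lever with the red button, rad: 0 raised (rises 0.50 rad above level from pivot to grip), 0.60 at its lower stop (0.10 rad below level). Points roughly to the robot; pivot axle level, 120 mm above the bench. Grip black, 36 mm wide, 30 thick. Stiff hinge: stays where left; takes 7 to 9 N at the button to move. With the button out a catch blocks it at about 0.2; button 4 mm in frees it.
- red_button (a joint): Travel in m of the red button in that lever's grip: 0 out, 0.007 fully in. Its spring takes 1.5 N to start and 5 N at full travel (less than moving the lever takes), and pushes it out again when let go. It moves square to the lever, into the grip's upper face.
- red_button_top (a point): Centre of the upper face of the red button: 46 mm long (along the lever), 26 mm wide, standing 12 mm above the grip's upper face. x points along the lever from grip to pivot, z out of the button's face (up), y along the axle. In this frame, button out, the pivot axle lies 200 mm along +x and 27 mm along -z; the grip's end 35 mm along -x.
- blue_button_top (a point): Centre of the upper face of the blue button on the grip of the other carriage's lever, same shape and axes as the red one. That lever must stay where it is.

How it is judged:
By the outcome, as a careful person would: the job done as asked, in the order asked, and still so for the second after the job is handed in, with the robot touching nothing.
It also fails if it takes over 32 s, if anything falls off the work surface, if the arm or the gripper's body presses on something with over 40 N, if the wrist force passes 120 N, or if a joint passes its speed limit or range.

## Robot

A 6-joint arm with a two-finger parallel gripper is mounted at the origin on the work surface. World frame = base frame: x ahead of the robot, y to its left, z up, the work surface at z = 0. Lengths are in mm, angles in degrees, forces in N, time in s.
With the tool pointing down it reaches from about 325 to 750 mm from the base axis. Payload 7.6 kg.
Tool frame: the origin (TCP) lies between the finger pads; the fingertips stand 11 mm ahead of it and the grasp point (between the pads) lies 8 mm behind it; z points along the fingers, y is the line along which they close (so a half turn about z gives the same grasp; the last joint's range is limited). The gripper opens to 85 mm and grips with 20 to 120 N. Pads are 22 mm wide; open, the fingers measure 114 mm over their backs; the gripper's body (76 mm by 85 mm) begins 54 mm behind the grasp point. The pads swing forward as they close: fully open they stand 13 mm farther back than shut.
Start: joints at [-73.184, 2.991, 80.254, -0, 96.75, -4.028], TCP at [186.835, -490.65, 242.323] pointing down, gripper open.
Joint ranges: [-166.34, 166.34], [-52.06, 124.39], [6.96, 135.62], [-60.46, 240.46], [14.63, 156.25], [-167.68, 167.68]. Speed limits (degrees/s): [147.25, 147.25, 172.46, 180, 180, 180].

## Interface

Orientations are given as a 3x3 rotation matrix whose columns are the frame's x, y, z axes.
In Python, from rig import manip, cams, ticket gives the robot as it stands.
- The arm moves only by the tool carry_out, never from a script. Its argument "commands" is one flat list of numbers, 6 for each row, row after row: the shift along the tool's x, y, z in cm, then the turn, a rotation vector about the tool's x, y, z in rad. A call has 1 to 12 rows; each row is the pose to reach, as a shift and turn from the pose commanded when the call began, along the tool's axes at that moment; what a row does not reach only later rows make up. A row lasts 1/12 s, in which the tool goes at most 41.7 mm and 7.16 degrees, less where a joint would pass 70% of its speed; a pose out of reach is approached as far as the arm can. A call with a gripper value outside its range is refused whole. "fingers" is the finger opening in cm, from 0 to 8.54, set as the call begins (left out, the last holds). The fingers move at their own pace and stop on an object; "newtons" is the grip in N (left out, the last holds). Time passes only in rows, so rows that repeat a pose let the fingers close. It gives the time, the measured TCP pose, the force, the opening and the grip force at its end, in the units of the state.
- manip.get_state(): the state, without advancing time (a new reading comes with each control period).
- cams.camera(name): name is "scene" or "top"; returns the picture (384x512x3 uint8, red, green, blue); there is no depth.
- cams.calibration(name): a dict with "mtx" (3x3 intrinsics, pixels), "pose" (4x4, takes a point from camera to world coordinates). Camera axes: x right, y up, looking along -z (the intrinsics and any distortion apply to the point x, -y, -z); pixel columns grow to the right and rows downward; lengths in mm; the calibration is good to about 2 mm. A picture is of the moment at which its call begins. calibration takes no time and is no camera call.
- ticket.sign_off(): hands the job in; it is judged then, once.
The state is a dict: "time_s": time; "q": joint angles; "joint_velocities": joint speeds; "joint_torque": joint torques, N m; "ee_pos": TCP position; "orientation": TCP orientation; "wrist_force": force on the tool from outside, world axes, zero at the start; "ft_torque": the same for the moment, N m; "gripper_width": finger opening in mm; "gripper_force": force on a finger pad.
Only numpy, scipy, OpenCV 4.12 (cv2) and the standard library are available. Lean on these libraries where they do the work, as an engineer would, in place of code of your own. Each camera call takes 0.05 s, during which the arm holds its last target. There are 200 camera calls.

## Working session

There is one attempt and no reset: what is moved stays moved. The work goes in short steps, Python scripts to look and compute and a tool call to move; the robot and the scene stay as the last step left them, time stands still between calls to the robot, and variables do not carry over. Pictures are saved under pics/ and viewed, at most 10 in all, crops included, and the job is handed in when it is done.

Besides the shell and the picture viewer there is one more tool, called after "Request:" as a command line: name --argument value ..., lists and objects as JSON in quotes. carry_out: Moves the arm, as the interface text tells. Its arguments: {"type":"object","properties":{"commands":{"type":"array","items":{"type":"number"}},"fingers":{"type":"number"},"newtons":{"type":"number"}},"required":["commands"]}

```bash
mkdir -p pics
python3 - <<'E'
from rig import manip,cams,ticket
import cv2,numpy as np
np.set_printoptions(precision=4,suppress=True)
for n in("scene","top"):
    c=cams.calibration(n);print(n,c)
    im=cams.camera(n);cv2.imwrite(f"pics/{n}0.png",im[:,:,::-1]);np.save(f"{n}0.npy",im)
s=manip.get_state();print(s["time_s"],s["ee_pos"],s["orientation"])
E
```

```text
scene {'mtx': array([[491.7751,   0.    , 254.3924],
       [  0.    , 491.7751, 190.2268],
       [  0.    ,   0.    ,   1.    ]]), 'pose': array([[   0.9079,   -0.3538,    0.2248,  886.8556],
       [   0.4191,    0.7779,   -0.4682, -538.1865],
       [  -0.0092,    0.5193,    0.8545, 1209.8118],
       [   0.    ,    0.    ,    0.    ,    1.    ]])}
top {'mtx': array([[484.4577,   0.    , 255.7564],
       [  0.    , 484.4577, 191.3054],
       [  0.    ,   0.    ,   1.    ]]), 'pose': array([[   0.0188,    0.995 ,   -0.0981,  529.9879],
       [  -0.9998,    0.0185,   -0.0041,  -15.5195],
       [  -0.0022,    0.0981,    0.9952, 1420.7677],
       [   0.    ,    0.    ,    0.    ,    1.    ]])}
0.1 [ 186.7511 -490.4011  241.5693] [[ 0.9346  0.3558 -0.0004]
 [ 0.3558 -0.9346  0.0013]
 [ 0.0001 -0.0014 -1.    ]]
```

View pics/scene0.png

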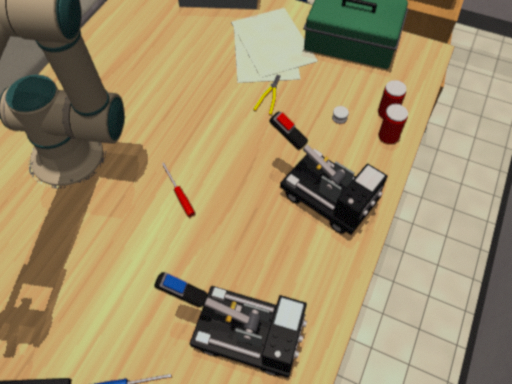

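View pics/top0.png

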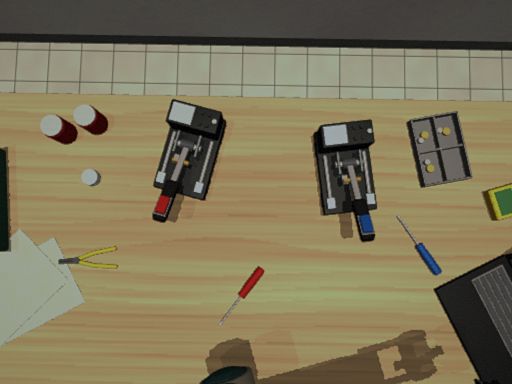

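The scene view shows the red button at about (285,122) and the blue one at (174,285). In the top view red is at (162,205) and blue at (366,225). Next I'll segment and triangulate them.

```bash
cat > h.py <<'E'
import numpy as np,cv2
from rig import cams
np.set_printoptions(precision=3,suppress=True)
def ray(n,p):
    c=cams.calibration(n);d=np.linalg.inv(c["mtx"])@[p[0],p[1],1]
    P=c["pose"];d=P[:3,:3]@(d*[1,-1,-1]);return P[:3,3],d/np.linalg.norm(d)
def tri(p,q):
    a,d=ray("scene",p);b,e=ray("top",q)
    s=np.linalg.lstsq(np.c_[d,-e],b-a,rcond=None)[0]
    A,B=a+s[0]*d,b+s[1]*e;return (A+B)/2,np.linalg.norm(A-B)
def proj(n,X):
    c=cams.calibration(n);P=np.linalg.inv(c["pose"]);x=P[:3,:3]@X+P[:3,3]
    x=c["mtx"]@(x*[1,-1,-1]);return x[:2]/x[2]
def mask(im,col,win):
    h=cv2.cvtColor(im,cv2.COLOR_RGB2HSV).astype(int);H,S,V=h[...,0],h[...,1],h[...,2]
    m=((H<8)|(H>172)) if col=="red" else (abs(H-110)<15)
    m=m&(S>150)&(V>70);o=np.zeros_like(m);x0,y0,x1,y1=win;o[y0:y1,x0:x1]=m[y0:y1,x0:x1]
    return o
W={("red","scene"):(262,100,315,150),("red","top"):(145,185,185,225),("blue","scene"):(150,265,205,305),("blue","top"):(350,205,385,245)}
E
python3 - <<'E'
from h import *
for col in("red","blue"):
    r={}
    for n in("scene","top"):
        im=np.load(n+"0.npy");m=mask(im,col,W[col,n]);ys,xs=np.nonzero(m)
        V=im[m].max(1);print(col,n,m.sum(),np.percentile(V,[5,25,50,75,95]))
        pts=np.c_[xs,ys].astype(np.float32);R=cv2.minAreaRect(pts);print(R,pts.mean(0))
        b=V>0.8*np.percentile(V,90);print(' bright',b.sum(),pts[b].mean(0),cv2.minAreaRect(pts[b]))
        r[n]=pts[b].mean(0)
    print(tri(r["scene"],r["top"]))
a=np.load("scene0.npy")[95:155,255:335];b=np.load("top0.npy")[150:230,140:220]
i=np.hstack([cv2.resize(a,(533,400),interpolation=0)[:,:400],cv2.resize(b,(400,400),interpolation=0)])
cv2.imwrite("pics/crop.png",i[:,:,::-1])
E
```

```text
red scene 160 [109. 171. 189. 192. 194.]
((285.2500305175781, 121.2500228881836), (17.677669525146484, 8.485280990600586), 45.0) [285.038 121.044]
 bright 131 [285.252 120.29 ] ((285.2500305175781, 120.2500228881836), (16.26345443725586, 7.071067810058594), 45.0)
red top 182 [ 85.   134.25 143.   145.   147.  ]
((161.84999084472656, 203.9500274658203), (10.435516357421875, 17.708751678466797), 18.434947967529297) [161.896 204.049]
 bright 152 [161.599 203.882] ((161.6027374267578, 203.7260284423828), (9.36329174041748, 16.385761260986328), 20.556045532226562)
(array([612.479, 221.37 , 228.711]), np.float64(1.1553939346800886))
blue scene 248 [109.7 147.  155.  157.  159. ]
((174.50515747070312, 283.6133728027344), (21.728408813476562, 11.473411560058594), 23.962491989135742) [174.355 283.609]
 bright 219 [174.297 283.014] ((174.27740478515625, 282.98968505859375), (20.85566520690918, 10.510594367980957), 24.443954467773438)
blue top 169 [ 80.4 113.  115.  117.  119. ]
((366.058837890625, 223.23533630371094), (17.947635650634766, 9.701424598693848), 75.96376037597656) [366.024 223.166]
 bright 148 [366.297 222.838] ((366.35296630859375, 222.91177368164062), (16.492422103881836, 8.973817825317383), 75.96376037597656)
(array([ 574.692, -280.474,  240.655]), np.float64(1.067479598225746))
```

View pics/crop.png

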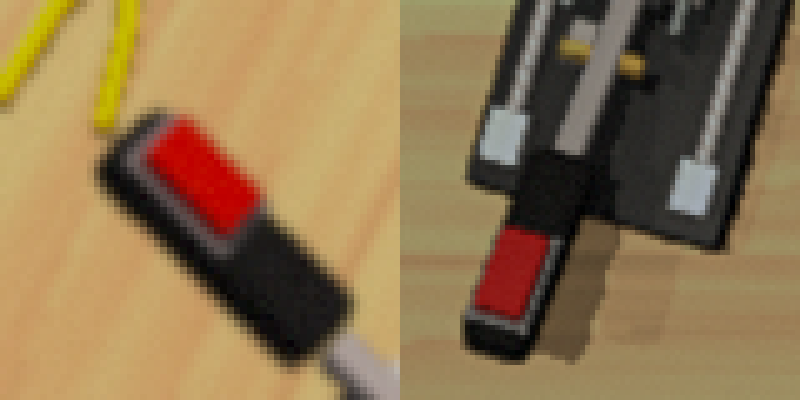

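The crops show the red face clearly: in the scene view it's centred at about (285,121), in the top view at about (162,204), with a grey rim around it. A soft colour-weighted centroid should be more accurate than the thresholded one.

Run:
```python
from h import *
R={}
for col in("red","blue"):
    for n in("scene","top"):
        im=np.load(n+"0.npy").astype(float);x0,y0,x1,y1=W[col,n]
        m=cv2.dilate(mask(im.astype(np.uint8),col,W[col,n]).astype(np.uint8),np.ones((3,3)))
        w=(im[...,0]-im[...,1] if col=="red" else im[...,2]-im[...,0])-20
        w=np.clip(w,0,np.percentile(w[m>0],80))*m
        M=cv2.moments(w.astype(np.float32));c=np.array([M['m10'],M['m01']])/M['m00']
        a=.5*np.arctan2(2*M['mu11'],M['mu20']-M['mu02']);d=np.array([np.cos(a),np.sin(a)])
        R[col,n]=c,d;print(col,n,c,w.sum()/w.max(),d)
    X,g=tri(R[col,"scene"][0],R[col,"top"][0])
    # direction: intersect planes
    N=[np.cross(ray(n,R[col,n][0])[1],ray(n,R[col,n][0]+10*R[col,n][1])[1]) for n in("scene","top")]
    u=np.cross(*N);u/=np.linalg.norm(u);u*=np.sign(u[0])
    print(col,X,g,"along",u,"yaw",np.degrees(np.arctan2(u[1],u[0])),"rise",np.arcsin(-u[2]))
    for n in("scene","top"):
        # at text height
        o,d=ray(n,R[col,n][0]);print(n,"z=239.6:",o+d*(239.6-o[2])/d[2])
```

```text
red scene [285.141 120.745] 144.49700598802394 [0.708 0.706]
red top [161.845 203.96 ] 163.97 [ 0.398 -0.917]
red [612.391 221.047 227.212] 1.137074463978313 along [ 0.899 -0.276 -0.342] yaw -17.053705986869637 rise 0.34859465791575694
scene z=239.6: [616.301 211.831 239.6  ]
top z=239.6: [611.054 218.287 239.6  ]
blue scene [174.258 283.296] 227.1596638655462 [0.904 0.427]
blue top [366.097 222.939] 161.84931506849315 [0.289 0.957]
blue [ 574.415 -280.478  238.772] 0.8366328061622722 along [ 0.838  0.127 -0.53 ] yaw 8.61307486245494 rise 0.5584773860178289
scene z=239.6: [ 575.03  -280.463  239.6  ]
top z=239.6: [ 574.05  -280.548  239.6  ]
```

Run:
```python
from h import *
P={"red":((372,177),(182,112)),"blue":((290,312),(335,134))}
for col,(a,b) in P.items():
    c={}
    for n,p in(("scene",a),("top",b)):
        im=np.load(n+"0.npy");h=cv2.cvtColor(im,cv2.COLOR_RGB2HSV)
        v0=int(h[p[1],p[0],2]);m=((h[...,1]<60)&(h[...,2]>0.8*v0)).astype(np.uint8)
        k,L,st,ce=cv2.connectedComponentsWithStats(m,connectivity=4);i=L[p[1],p[0]]
        c[n]=ce[i];print(col,n,ce[i],st[i])
    print(tri(c["scene"],c["top"]))
a=np.load("scene0.npy")[100:220,255:415];b=np.load("top0.npy")[90:230,140:260]
a2=np.load("scene0.npy")[265:385,150:310]
i=np.hstack([cv2.resize(a,(400,300),interpolation=2),cv2.resize(a2,(400,300),interpolation=2)])
cv2.imwrite("pics/c2.png",i[:,:,::-1])
```

```text
red scene [369.685 177.638] [357 166  27  24 365]
red top [181.51  112.684] [169 102  26  23 396]
(array([860.557, 190.916, 160.897]), np.float64(0.48123879450223783))
blue scene [288.486 313.766] [275 299  28  31 593]
blue top [335.087 134.516] [323 125  25  20 403]
(array([ 809.034, -217.046,  160.797]), np.float64(0.43569704085379496))
```

View pics/c2.png

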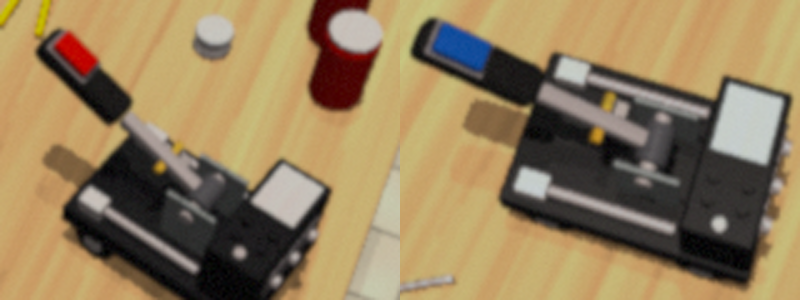

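The plates triangulate to the same height on both carriages (161 mm), so the calibration is fine. The red lever itself sits a little lower, at a rise of about 0.43. I'll work out the approach moves next.

```bash
cat >> h.py <<'E'
from scipy.spatial.transform import Rotation as Ro
from rig import manip
PSI=np.radians(-15);X0=np.array([612.4,221,227.2]);PHI0=.43
def frame(phi):
    u=np.array([np.cos(phi)*np.cos(PSI),np.cos(phi)*np.sin(PSI),-np.sin(phi)])
    a=np.array([-np.sin(PSI),np.cos(PSI),0]);return u,a,np.cross(u,a)
def pose(phi,h,tilt=None,tip=11):  # h: tip above button-out face, along n
    u,a,n=frame(PHI0);piv=X0+200*u-27*n
    u,a,n=frame(phi);p=piv-200*u+(27+h)*n
    u,a,n=frame(phi if tilt is None else tilt)
    return p+tip*n,np.c_[a,u,-n]
def rel(p,R,s=None):
    s=s or manip.get_state();R0=np.array(s["orientation"]);p0=np.array(s["ee_pos"])
    return np.r_[R0.T@(p-p0)/10,Ro.from_matrix(R0.T@R).as_rotvec()]
def show():
    s=manip.get_state();print(s["time_s"],"p",np.array(s["ee_pos"]),"F",np.array(s["wrist_force"]),"q",np.array(s["q"]));return s
E
python3 - <<'E'
from h import *
show()
p,R=pose(PHI0,80);print(p,R)
print(rel(np.array([430,-60,340]),R)); print(rel(p,R))
E
```

```text
0.1 p [ 186.751 -490.401  241.569] F [0.322 0.63  0.129] q [-73.185   3.023  80.306   0.001  96.749  -4.026]
[649.043 211.182 309.916] [[ 0.259  0.878 -0.403]
 [ 0.966 -0.235  0.108]
 [ 0.    -0.417 -0.909]]
[ 38.047 -31.583  -9.796   0.396  -0.204  -0.93 ]
[ 68.166 -49.13   -6.76    0.396  -0.204  -0.93 ]
```

Request:
carry_out --commands '[38, -31.6, -9.8, 0, 0, -0.5, 38, -31.6, -9.8, 0, 0, -0.5, 38, -31.6, -9.8, 0, 0, -0.5, 38, -31.6, -9.8, 0, 0, -0.5, 38, -31.6, -9.8, 0, 0, -0.5, 38, -31.6, -9.8, 0.4, -0.2, -0.93, 38, -31.6, -9.8, 0.4, -0.2, -0.93, 38, -31.6, -9.8, 0.4, -0.2, -0.93, 38, -31.6, -9.8, 0.4, -0.2, -0.93, 38, -31.6, -9.8, 0.4, -0.2, -0.93, 38, -31.6, -9.8, 0.4, -0.2, -0.93, 38, -31.6, -9.8, 0.4, -0.2, -0.93]' --fingers 0 --newtons 40

```text
time_s: 1.1
ee_pos: [428.6, -61.2, 338.6]
orientation: [[0.258, 0.877, -0.406], [0.966, -0.233, 0.112], [0.003, -0.421, -0.907]]
wrist_force: [1.0, -1.1, 0.5]
gripper_width: 0.2
gripper_force: 0.0
```

Run:
```python
from h import *
show()
print(rel(*pose(PHI0,80)))
```

```text
1.1 p [428.625 -61.201 338.607] F [ 0.964 -1.078  0.505] q [-13.512   6.094  68.924   1.038 129.853   1.912]
[32.    14.183 -3.295 -0.004 -0.003  0.002]
```

Request:
carry_out --commands '[32, 14.2, -3.3, 0, 0, 0, 32, 14.2, -3.3, 0, 0, 0, 32, 14.2, -3.3, 0, 0, 0, 32, 14.2, -3.3, 0, 0, 0, 32, 14.2, -3.3, 0, 0, 0, 32, 14.2, -3.3, 0, 0, 0, 32, 14.2, -3.3, 0, 0, 0, 32, 14.2, -3.3, 0, 0, 0, 32, 14.2, -3.3, 0, 0, 0, 32, 14.2, -3.3, 0, 0, 0, 32, 14.2, -3.3, 0, 0, 0, 32, 14.2, -3.3, 0, 0, 0]'

```text
time_s: 2.1
ee_pos: [646.3, 207.7, 311.2]
orientation: [[0.26, 0.879, -0.4], [0.966, -0.235, 0.112], [0.005, -0.415, -0.91]]
wrist_force: [-0.3, -0.3, 2.1]
gripper_width: 0.6
gripper_force: 0.0
```

Run:
```python
from h import *
show()
print(rel(*pose(PHI0,25)))
```

```text
2.1 p [646.254 207.741 311.183] F [-0.262 -0.251  2.064] q [ 10.515  54.415   6.96   16.481 139.698  36.155]
[ 0.375  0.206  5.542  0.002 -0.005  0.001]
```

Request:
carry_out --commands '[0.3, 0.2, 2.8, 0, 0, 0, 0.3, 0.2, 4, 0, 0, 0, 0.3, 0.2, 5, 0, 0, 0, 0.3, 0.2, 5.5, 0, 0, 0, 0.3, 0.2, 5.5, 0, 0, 0, 0.3, 0.2, 5.5, 0, 0, 0]'

```text
time_s: 2.6
ee_pos: [627.2, 216.0, 263.2]
orientation: [[0.261, 0.881, -0.395], [0.965, -0.235, 0.114], [0.007, -0.411, -0.911]]
wrist_force: [0.1, 0.5, 0.5]
gripper_width: -0.1
gripper_force: 0.0
```

Run:
```python
from h import *
show()
print(rel(*pose(PHI0,8)))
ims={n:cams.camera(n) for n in("scene","top")}
for n in ims:np.save(n+"1.npy",ims[n])
i=np.hstack([cv2.resize(ims["scene"][60:180,220:380],(400,300)),cv2.resize(ims["top"][110:260,90:290],(400,300))])
cv2.imwrite("pics/c3.png",i[:,:,::-1])
```

```text
2.6 p [627.187 216.044 263.202] F [0.091 0.478 0.462] q [ 11.388  45.397  26.353  14.163 129.218  33.37 ]
[ 0.081  0.074  2.023  0.006 -0.007  0.001]
```

View pics/c3.png

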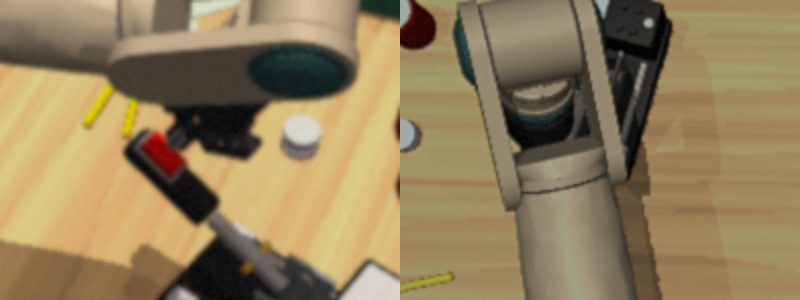

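The scene view shows the red button at about (285,122) with the fingertips just up and right of it. To check alignment, I'll project the expected tip into this view.

Run:
```python
from h import *
s=manip.get_state();R=np.array(s["orientation"]);p=np.array(s["ee_pos"])
t=p+11*R[:,2];print("tip",t,proj("scene",t),"face",proj("scene",X0))
im=np.load("scene1.npy")[95:140,255:315].copy()
im=cv2.resize(im,(800,600),interpolation=0)
f=800/60
for q,c in((t,(0,255,0)),(p-20*R[:,2],(0,255,255)),(X0,(255,255,255))):
    x=proj("scene",q);cv2.circle(im,(int((x[0]-255+.5)*f),int((x[1]-95+.5)*f)),6,c,2)
cv2.imwrite("pics/c4.png",im[:,:,::-1])
```

```text
tip [622.925 217.492 251.911] [288.678 116.843] face [284.918 120.806]
```

View pics/c4.png

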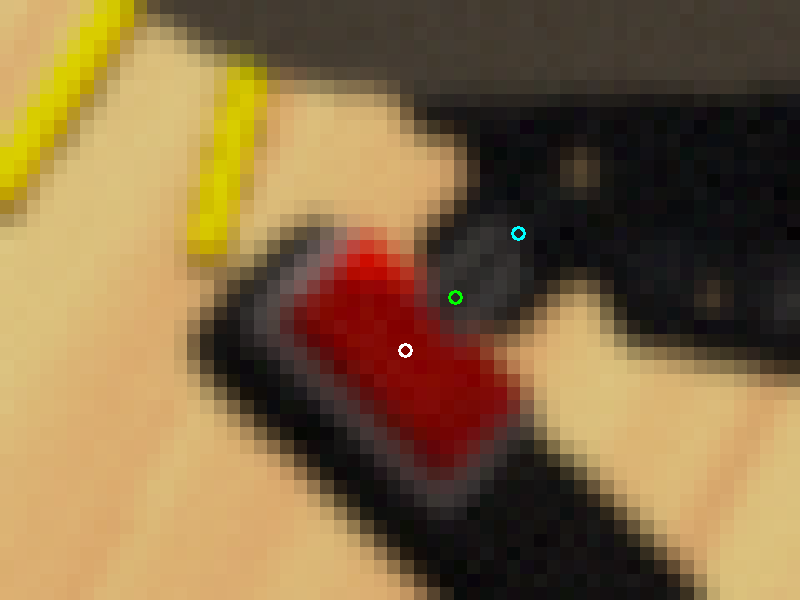

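The tip lines up over the button, so I'll descend gently.

Request:
carry_out --commands '[0.1, 0.1, 0.7, 0, 0, 0, 0.1, 0.1, 1.3, 0, 0, 0, 0.1, 0.1, 1.7, 0, 0, 0, 0.1, 0.1, 2.0, 0, 0, 0, 0.1, 0.1, 2.2, 0, 0, 0, 0.1, 0.1, 2.4, 0, 0, 0, 0.1, 0.1, 2.4, 0, 0, 0]'

```text
time_s: 3.28
ee_pos: [618.1, 220.1, 237.1]
orientation: [[0.26, 0.878, -0.401], [0.966, -0.235, 0.112], [0.005, -0.417, -0.909]]
wrist_force: [-0.3, -0.2, 0.6]
gripper_width: -0.0
gripper_force: 0.0
```

Run:
```python
from h import *
show()
print(rel(*pose(PHI0,0)))
```

```text
3.2833 p [618.119 220.112 237.091] F [-0.272 -0.165  0.559] q [ 11.835  43.414  32.333  13.673 125.601  32.735]
[-0.062 -0.111  0.039  0.    -0.005  0.001]
```

Request:
carry_out --commands '[0, -0.1, 0.1, 0, 0, 0, 0, -0.1, 0.2, 0, 0, 0, 0, -0.1, 0.3, 0, 0, 0, 0, -0.1, 0.4, 0, 0, 0, 0, -0.1, 0.4, 0, 0, 0]'

```text
time_s: 3.7
ee_pos: [615.7, 220.8, 234.1]
orientation: [[0.26, 0.878, -0.401], [0.966, -0.235, 0.112], [0.005, -0.416, -0.909]]
wrist_force: [0.3, -0.1, 1.9]
gripper_width: -0.2
gripper_force: 0.9
```

Run:
```python
from h import *
show()
print(rel(*pose(PHI0,-7)))
```

```text
3.7 p [615.687 220.773 234.131] F [ 0.303 -0.059  1.928] q [ 11.924  42.861  33.476  13.605 124.977  32.662]
[-0.065 -0.005  0.365  0.001 -0.005  0.001]
```

Request:
carry_out --commands '[0, 0, 0.15, 0, 0, 0, 0, 0, 0.3, 0, 0, 0, 0, 0, 0.45, 0, 0, 0, 0, 0, 0.6, 0, 0, 0, 0, 0, 0.6, 0, 0, 0]'

```text
time_s: 4.12
ee_pos: [613.3, 221.4, 228.6]
orientation: [[0.26, 0.879, -0.401], [0.966, -0.235, 0.112], [0.005, -0.416, -0.909]]
wrist_force: [2.9, 0.2, 3.9]
gripper_width: 0.1
gripper_force: 2.5
```

Run:
```python
from h import *
show()
print(rel(*pose(PHI0,-10)))
```

```text
4.1167 p [613.3   221.371 228.583] F [2.903 0.175 3.894] q [ 12.006  42.345  34.861  13.499 124.106  32.518]
[-0.059 -0.013  0.058  0.001 -0.005  0.001]
```

The button is about 6.5 mm in at 4.7 N. Now I'll swing along the arc while keeping it pressed.

```bash
sed -i 's/^PSI=.*/PSI=np.radians(-15);X0=np.array([611.4,221.3,224.9]);PHI0=.41/' h.py
python3 - <<'E'
from h import *
print(rel(*pose(.41,-7)))
for f in np.linspace(.385,.235,7):print(round(f,3),rel(*pose(f,-9,f+.01)).round(2))
E
```

```text
[-0.056 -0.02   0.01  -0.019 -0.005  0.001]
0.385 [-0.06 -0.06  0.71 -0.03 -0.    0.  ]
0.36 [-0.06 -0.11  1.21 -0.06 -0.    0.  ]
0.335 [-0.06 -0.14  1.72 -0.08 -0.    0.  ]
0.31 [-0.07 -0.16  2.22 -0.11 -0.    0.  ]
0.285 [-0.07 -0.16  2.73 -0.13 -0.    0.  ]
0.26 [-0.07 -0.16  3.23 -0.16 -0.    0.  ]
0.235 [-0.07 -0.14  3.74 -0.18 -0.    0.  ]
```

Request:
carry_out --commands '[0, 0, 0.25, 0, 0, 0, 0, -0.03, 0.5, -0.02, 0, 0, 0, -0.06, 0.85, -0.04, 0, 0, 0, -0.11, 1.21, -0.06, 0, 0, 0, -0.14, 1.72, -0.08, 0, 0, 0, -0.16, 2.22, -0.11, 0, 0, 0, -0.16, 2.73, -0.13, 0, 0, 0, -0.16, 3.23, -0.16, 0, 0, 0, -0.14, 3.74, -0.18, 0, 0, 0, -0.14, 3.74, -0.18, 0, 0]'

```text
time_s: 4.95
ee_pos: [596.9, 225.7, 195.7]
orientation: [[0.26, 0.937, -0.235], [0.966, -0.251, 0.067], [0.004, -0.244, -0.97]]
wrist_force: [2.8, -1.7, 4.2]
gripper_width: 0.0
gripper_force: 2.4
```

Run:
```python
from h import *
show()
for f in np.linspace(.21,-.1,11):print(round(f,3),rel(*pose(f,-9,f+.01)).round(2))
```

```text
4.95 p [596.893 225.66  195.711] F [ 2.827 -1.708  4.161] q [ 14.393  31.794  51.713   7.498 108.603  31.084]
0.21 [-0.05 -0.03  0.55 -0.03 -0.   -0.  ]
0.179 [-0.05 -0.09  1.17 -0.06 -0.   -0.  ]
0.148 [-0.05 -0.13  1.8  -0.09 -0.   -0.  ]
0.117 [-0.06 -0.15  2.42 -0.12 -0.   -0.  ]
0.086 [-0.06 -0.14  3.05 -0.15 -0.   -0.  ]
0.055 [-0.06 -0.12  3.68 -0.18 -0.   -0.  ]
0.024 [-0.06 -0.09  4.3  -0.21 -0.   -0.  ]
-0.007 [-0.07 -0.03  4.92 -0.24 -0.   -0.  ]
-0.038 [-0.07  0.05  5.55 -0.27 -0.   -0.  ]
-0.069 [-0.07  0.15  6.16 -0.31 -0.   -0.  ]
-0.1 [-0.08  0.27  6.78 -0.34 -0.   -0.  ]
```

Request:
carry_out --commands '[-0.03, -0.03, 0.6, -0.03, 0, 0, -0.03, -0.09, 1.25, -0.06, 0, 0, -0.04, -0.13, 1.9, -0.09, 0, 0, -0.04, -0.15, 2.5, -0.12, 0, 0, -0.04, -0.14, 3.15, -0.15, 0, 0, -0.04, -0.12, 3.8, -0.18, 0, 0, -0.04, -0.09, 4.4, -0.21, 0, 0, -0.04, -0.03, 5.0, -0.24, 0, 0, -0.04, 0.05, 5.65, -0.27, 0, 0, -0.05, 0.15, 6.25, -0.31, 0, 0, -0.05, 0.2, 6.6, -0.33, 0, 0, -0.05, 0.2, 6.6, -0.33, 0, 0]'

```text
time_s: 5.95
ee_pos: [583.1, 229.3, 131.3]
orientation: [[0.26, 0.962, 0.081], [0.966, -0.259, -0.018], [0.004, 0.083, -0.997]]
wrist_force: [1.0, -2.5, 4.9]
gripper_width: 0.2
gripper_force: 2.3
```

Run:
```python
from h import *
show()
print(rel(*pose(-.1,-7)))
```

```text
5.95 p [583.077 229.277 131.286] F [ 0.994 -2.491  4.927] q [19.161 19.681 74.129 -2.516 82.116 34.479]
[-0.037 -0.001 -0.001 -0.017 -0.004 -0.001]
```

Request:
carry_out --commands '[0, 0, 0.1, -0.01, 0, 0, 0, 0, 0.2, -0.01, 0, 0, 0, 0, 0.3, -0.01, 0, 0, 0, 0, 0.3, -0.01, 0, 0]'

```text
time_s: 6.28
ee_pos: [583.3, 229.3, 130.7]
orientation: [[0.26, 0.961, 0.09], [0.966, -0.259, -0.019], [0.005, 0.092, -0.996]]
wrist_force: [-9.3, -4.8, 16.7]
gripper_width: -0.2
gripper_force: 8.8
```

It has reached the stop: 17 N with almost no further motion. A small firm push, then let go straight up.

Request:
carry_out --commands '[0, 0, 0.1, 0, 0, 0, 0, 0, 0.1, 0, 0, 0, 0, 0, -0.3, 0, 0, 0, 0, 0, -0.8, 0, 0, 0, 0, 0, -2, 0, 0, 0, 0, 0, -4, 0, 0, 0, 0, 0, -7, 0, 0, 0, 0, 0, -10, 0, 0, 0, 0, 0, -13, 0, 0, 0, 0, 0, -13, 0, 0, 0]'

```text
time_s: 7.12
ee_pos: [572.8, 232.9, 265.1]
orientation: [[0.259, 0.961, 0.098], [0.966, -0.259, -0.015], [0.011, 0.099, -0.995]]
wrist_force: [1.0, -0.4, 0.8]
gripper_width: 0.3
gripper_force: 0.0
```

Request:
carry_out --commands '[-4, -1, 0, 0, 0, 0, -8, -4, 0, 0, 0, 0, -12, -8, 0, 0, 0, 0, -16, -10, 0, 0, 0, 0, -20, -12, 0, 0, 0, 0, -24, -14, 0, 0, 0, 0, -26, -15, 0, 0, 0, 0, -26, -15, 0, 0, 0, 0, -26, -15, 0, 0, 0, 0, -26, -15, 0, 0, 0, 0]'

```text
time_s: 7.95
ee_pos: [359.9, 19.7, 242.7]
orientation: [[0.261, 0.961, 0.089], [0.965, -0.261, -0.019], [0.005, 0.091, -0.996]]
wrist_force: [0.4, 0.8, 0.7]
gripper_width: 0.5
gripper_force: 0.0
```

Run:
```python
from h import *
show()
ims={n:cams.camera(n) for n in("scene","top")}
i=np.hstack([cv2.resize(ims["scene"],(400,300)),cv2.resize(ims["top"],(400,300))])
cv2.imwrite("pics/c5.png",i[:,:,::-1])
W.update({("red","scene"):(235,110,300,190),("red","top"):(145,195,185,245)})
for col in("red","blue"):
    c={}
    for n in ims:
        ys,xs=np.nonzero(mask(ims[n],col,W[col,n]));c[n]=(xs.mean(),ys.mean());print(col,n,len(xs),c[n])
    print(tri(c["scene"],c["top"]))
```

```text
7.95 p [359.907  19.697 242.688] F [0.428 0.783 0.741] q [ -2.074 -29.302 107.581  -0.898  96.567  12.946]
red scene 132 (np.float64(275.57575757575756), np.float64(139.08333333333334))
red top 157 (np.float64(166.2611464968153), np.float64(216.17834394904457))
(array([586.395, 227.337, 128.607]), np.float64(0.36686137633036864))
blue scene 248 (np.float64(174.3548387096774), np.float64(283.60887096774195))
blue top 169 (np.float64(366.02366863905326), np.float64(223.1656804733728))
(array([ 574.116, -280.598,  236.815]), np.float64(1.294688814798536))
```

View pics/c5.png

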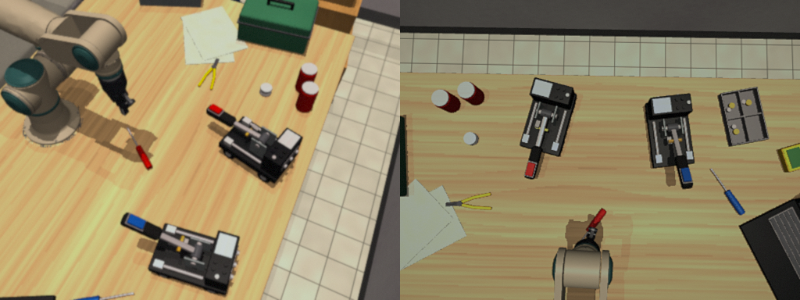

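The red lever is down: its button measures z = 129 mm, against 127 mm expected at the stop. The blue button hasn't moved by a pixel, and the arm is clear of everything.

```bash
python3 -c "
from rig import ticket
print(ticket.sign_off())"
```

```text
the job is handed in; nothing more can be done
None
```

I pressed the red button and held it in while swinging its lever down to the stop, then let go and backed the arm clear; the blue lever did not move, and the job is handed in.

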